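# Hold a temperature probe centred in a sample tube

## Robot

A 6-joint arm with a two-finger parallel gripper is mounted at the origin on a cart in front of the work surface, level with it; the furniture and walls round the work are solid. World frame = base frame: x ahead of the robot, y to its left, z up, the work surface at z = 0. Lengths are in m, angles in rad, forces in N, time in s.
With the tool pointing down it reaches from about 0.425 to 0.95 m from the base axis. Payload 3.5 kg.
Tool frame: the origin (TCP) lies at the very end of the fingers, on their centre line; the grasp point (between the pads) lies ctrl.pinch_z behind it (ctrl.pinch_z is the distance from the TCP to the grasp point, in m); z points along the fingers, y is the line along which they close (so a half turn about z gives the same grasp; the last joint's range is limited). The gripper opens to 85 mm and grips with 20 to 120 N. Pads are 22 mm wide; open, the fingers measure 114 mm over their backs; the gripper's body (76 mm by 85 mm) begins 54 mm behind the grasp point. The pads swing forward as they close: fully open they stand 13 mm farther back than shut.
Start: joints at [-1.288, 0.286, 1.577, -0, 1.279, -0.15], TCP at [0.283, -0.613, 0.231] pointing down, gripper open.
Joint ranges: [-2.77, 2.77], [-0.9, 2.22], [0.21, 2.48], [-1.53, 4.67], [0.24, 2.81], [-2.84, 2.84]. Speed limits (rad/s): [2.79, 2.79, 3.14, 3.14, 3.14, 3.14].

## Interface

Orientations are given as a unit quaternion [x, y, z, w].
In Python, from plant import ctrl gives the robot as it stands.
- The arm moves only by the tool inch_along, called as name(argument=value, ...) on one line, values as JSON. Schema: {"type":"object","properties":{"steps":{"type":"string"},"grip_force":{"type":"number"},"only":{"type":"string"},"quiet":{"type":"boolean"},"lines":{"type":"string"}},"required":["steps"],"additionalProperties":false}. steps is a string of 1 to 10 rows, parted by a bar, with the numbers parted by commas; each row has 7 numbers: dx, dy, dz in shares of 0.5 m (1.0 is 0.5 m), then a rotation vector rx, ry, rz in parts of the range, where 1.0 means 180 degrees, then the opening from 0.0 (shut) to 1.0 (fully open); each row is the pose to reach, as a shift and turn from the pose commanded when the call began, along the tool's axes at that moment; what a row does not reach only later rows make up. A row lasts 1/8 s, in which the tool goes at most 0.0625 m and 0.188 rad, less where a joint would pass 70% of its speed; a pose out of reach is approached as far as the arm can. The fingers move at their own pace and stop on an object; grip_force is the grip in N (left out, the last holds). Time passes only in rows, so rows that do not move let the fingers close. The tool returns the time, the measured TCP pose, the force, the opening and the grip force at its end. only (a regular expression) keeps the lines of the reply that match it, lines (a string "A,B") keeps lines A to B, and quiet returns only ok. Shift and turn numbers lie between -1 and 1, and a call with a number outside is refused. Input that does not fit is refused with a message, and nothing moves.
- ctrl.get_state(): the state, without advancing time (a new reading comes with each control period).
- ctrl.read_camera(name): name is "side" or "top"; returns a dict with "pixels" (384x512x3 uint8, red, green, blue), "camera_matrix" (3x3 intrinsics, pixels), "dist_coeffs" ([k1, k2, p1, p2, k3] as OpenCV has them; the pictures are not rectified), "xyz" and "orientation" of the camera in the world. Camera axes: x right, y down, z forward; pixel columns grow to the right and rows downward; lengths in m; the calibration is good to about 2 mm. A picture is of the moment at which its call begins. There is no depth.
- ctrl.sign_off(): hands the job in; it is judged then, once.
Trained networks look in the newest picture that a camera, given by its name, has taken for a name from the list of things; names that differ only in an ending like _2 or _b are one class to them, and where a whole thing is asked for, a point or a joint stands for the part that bears it (a point fixed in the world has none). Each returns a list of dicts, best first, with "conf" (0 to 1); they miss things now and then, are a little off and sometimes report something else, mostly with a low value. They report only what shows in the picture. A call takes as long as a camera call. They do not tell look-alikes from the thing itself.
- ctrl.recognise(camera, thing): "position" ([x, y, z] in m, in world coordinates, good to about 4 mm: the middle of the surface that is visible of it).
- ctrl.masks_of(camera, thing): "region" (384x512 bool, what is visible of it).
- ctrl.mark_of(camera, thing): "position" ([x, y, z] in m, in world coordinates, good to about 4 mm: a listed point, or the origin of a listed thing).
The state is a dict: "time": time; "qpos": joint angles; "dq": joint speeds; "joint_efforts": joint torques, N m; "eef_pos": TCP position; "tcp_rot": TCP orientation; "contact_force": force on the tool from outside, world axes, zero at the start; "wrist_torque": the same for the moment, N m; "opening": opening from 0.0 (shut) to 1.0 (fully open); "finger_force": force on a finger pad.
Only numpy, scipy, OpenCV 4.12 (cv2) and the standard library are available. Lean on these libraries where they do the work, as an engineer would, in place of code of your own. Each camera call takes 0.05 s, during which the arm holds its last target. There are 200 camera calls.

## Task

Stand the white sample tube upright in the socket of the aluminium block, lowering it all the way to the bottom before you let go. Then take the orange-handled probe out of its rest and lower its stem into the tube's mouth without touching the tube, until the red mark on the stem is level with the mouth; finish while still holding it there, still, upright and centred in the bore. Leave the bottle, beaker, timer and crucible where they are.

Things in the scene. Friction and masses are not known exactly. Their poses are not given: they have to be found in the camera images.
- sample_tube: Loose white open tube with a blue band near its mouth, 32 mm outside diameter, 90 mm tall, standing on the worktop; round bore 20 mm wide, 80 mm deep (floor 10 mm thick, wall 6 mm), foot bevelled by 2.5 mm. 60 to 130 g, can be gripped anywhere on the outside. Origin: centre of the underside; z up along the tube.
- tube_mouth (a point): Centre of the tube's open mouth, on its axis, 90 mm above its underside.
- tube_block: Fixed aluminium block, 80 x 80 mm and 40 mm tall, on a black 94 x 94 mm foot plate 6 mm thick, with a short 16 mm dark knob on one side (local -x) that sticks out 10 mm. A round socket 38 mm wide and 30 mm deep opens in the middle of its top, its edge bevelled by 3 mm. Origin: centre of the underside, on the worktop.
- socket_floor (a point): Centre of the socket's floor, 10 mm above the worktop and 30 mm below the block's top; the seated tube's underside rests here (tube mouth then 100 mm above the worktop).
- probe: Loose cordless probe, upright, 50 to 95 g: steel stem 8 mm in diameter, 90 mm long, below a round orange handle 22 mm in diameter (90 to 145 mm above the tip). Red band, 4 mm tall, centred 55 mm above the tip. Origin: the stem's tip, on its axis; z points up to the handle. It starts hanging in the probe rest, handle on the rim, tip 10 mm above the worktop.
- probe_mark (a point): Middle of the red mark, on the stem's axis, 55 mm above the tip.
- probe_tip (a point): Tip of the stem, on its axis.
- probe_rest: Fixed probe rest: an aluminium sleeve 28 mm in diameter (32 mm at its foot), bore 14 mm, its rim 100 mm above the worktop, on a black round foot 76 mm in diameter, 8 mm thick. The probe lifts straight up out of it by 90 mm and is then free. Origin: centre of the underside.
- bottle: Bystander: white plastic bottle with white cap, 42 mm in diameter, 78 mm tall. Origin: centre of the underside.
- beaker: Bystander: small clear beaker, 54 x 58 mm, 70 mm tall. Origin: centre of the underside.
- bench_timer: Bystander: white timer with coloured keys, 42 x 70 mm, 59 mm tall. Origin: centre of the underside.
- small_crucible: Bystander: small grey metal crucible, 27 mm in diameter, 14 mm tall. Origin: centre of the underside.
Things that resemble listed ones, but are neither listed nor needed, are in the scene too. What is shaped like the sample_tube but pink or turquoise is not meant.

How it is judged:
By the outcome, as a careful person would: the job done as asked, in the order asked, and still so for the second after the job is handed in, while the arm keeps its last pose, push and grip.
It also fails if it takes over 67 s, if anything falls off the work surface, if the arm or the gripper's body presses on something with over 40 N, if the wrist force passes 120 N, or if a joint passes its speed limit or range.

## Working session

There is one attempt and no reset: what is moved stays moved. The work goes in short steps, Python scripts to look and compute and a tool call to move; the robot and the scene stay as the last step left them, time stands still between calls to the robot, and variables do not carry over. Pictures are saved under pics/ and viewed, at most 12 in all, crops included, and the job is handed in when it is done.

```bash
ls; mkdir -p pics
```

Create h.py:
```python
import numpy as np, cv2
from scipy.spatial.transform import Rotation as R
from plant import ctrl
def snap(cam, fn=None):
    c=ctrl.read_camera(cam)
    if fn: cv2.imwrite('pics/'+fn, c['pixels'][...,::-1])
    return c
def proj(c,P):
    Rc=R.from_quat(c['orientation']).as_matrix(); t=-Rc.T@np.array(c['xyz'])
    return cv2.projectPoints(np.array(P,float).reshape(-1,3),cv2.Rodrigues(Rc.T)[0],t,np.array(c['camera_matrix']),np.array(c['dist_coeffs']))[0].reshape(-1,2)
def ray(c,uv):
    n=cv2.undistortPoints(np.array(uv,float).reshape(-1,1,2),np.array(c['camera_matrix']),np.array(c['dist_coeffs'])).reshape(-1,2)
    d=R.from_quat(c['orientation']).apply(np.c_[n,np.ones(len(n))]); return np.array(c['xyz']),d/np.linalg.norm(d,axis=1)[:,None]
def onz(c,uv,z):
    o,d=ray(c,uv); return o+d*((z-o[2])/d[:,2])[:,None]
def tri(c1,u1,c2,u2):
    o1,d1=ray(c1,u1);o2,d2=ray(c2,u2);d1=d1[0];d2=d2[0]
    s=np.linalg.lstsq(np.c_[d1,-d2],o2-o1,rcond=None)[0]; a=o1+s[0]*d1;b=o2+s[1]*d2
    return (a+b)/2,np.linalg.norm(a-b)
def tool(dw):
    s=ctrl.get_state(); return R.from_quat(s['tcp_rot']).inv().apply(dw)
```

Run:
```python
from h import *
np.set_printoptions(precision=4,suppress=True)
s=ctrl.get_state(); print(s, ctrl.pinch_z)
for cam in('side','top'):
    c=snap(cam,cam+'0.png'); print(cam,c['xyz'],c['orientation'],c['camera_matrix'][0])
    for th in('sample_tube','tube_mouth','tube_block','socket_floor','probe','probe_mark','probe_tip','probe_rest','bottle','beaker','bench_timer','small_crucible'):
        for d in ctrl.mark_of(cam,th)[:4]: print(th,np.array(d['position']),round(d['conf'],2))
```

```text
pics
{'time': 0.0, 'qpos': array([-1.288 ,  0.2872,  1.5782,  0.    ,  1.2786, -0.15  ]), 'dq': array([ 0.0005,  0.0009, -0.0008,  0.0007,  0.0001,  0.0001]), 'joint_efforts': array([  0.0007, -40.5976, -29.2626,  -0.0001,   0.0059,   0.    ]), 'eef_pos': array([ 0.283 , -0.6121,  0.2299]), 'tcp_rot': array([ 0.9767,  0.2147, -0.0001, -0.0012]), 'contact_force': array([-0.1088, -0.1584, -0.4639]), 'wrist_torque': array([0.0006, 0.0094, 0.0349]), 'finger_force': 0.0, 'opening': 1.0037110494992394} 0.0187
side [ 0.5331 -0.8586  0.5473] [ 0.8575 -0.0121  0.0053 -0.5143] [359.8004   0.     254.7358]
sample_tube [ 0.4094  0.292  -0.0025] 0.82
sample_tube [ 0.544   0.2184 -0.0007] 0.77
sample_tube [0.5669 0.3222 0.0014] 0.62
sample_tube [0.4723 0.2224 0.0001] 0.56
tube_mouth [0.4116 0.2891 0.0942] 0.75
tube_mouth [0.4919 0.3143 0.0894] 0.68
tube_mouth [0.5654 0.3247 0.0862] 0.62
tube_mouth [0.4775 0.2237 0.0853] 0.61
tube_block [ 0.5211  0.0396 -0.0015] 0.82
socket_floor [0.5226 0.044  0.0086] 0.86
probe [ 0.435  -0.2404  0.0641] 0.17
probe_mark [ 0.4363 -0.2415  0.0643] 0.69
probe_tip [0.
[... 220 characters left out ...]
 0.63
top [0.374  0.0141 0.9817] [ 0.7085 -0.7009  0.0566 -0.06  ] [385.7302   0.     258.613 ]
sample_tube [ 0.4899  0.3148 -0.0055] 0.84
sample_tube [ 0.4777  0.2277 -0.0013] 0.82
sample_tube [ 0.5432  0.2156 -0.0022] 0.76
sample_tube [0.5685 0.3207 0.0029] 0.73
tube_mouth [0.5685 0.325  0.0914] 0.77
tube_mouth [0.5387 0.2149 0.0913] 0.7
tube_mouth [0.4746 0.2254 0.0849] 0.61
tube_mouth [0.4835 0.3142 0.0912] 0.5
tube_block [0.5206 0.0398 0.0026] 0.56
socket_floor [0.5177 0.0404 0.0104] 0.86
probe [ 0.4356 -0.237   0.01  ] 0.5
probe_rest [ 0.4385 -0.238  -0.0003] 0.65
bottle [0.6979 0.0852 0.0032] 0.86
bench_timer [ 0.6539  0.3179 -0.003 ] 0.68
small_crucible [ 0.3897  0.1327 -0.0007] 0.51
```

View pics/side0.png

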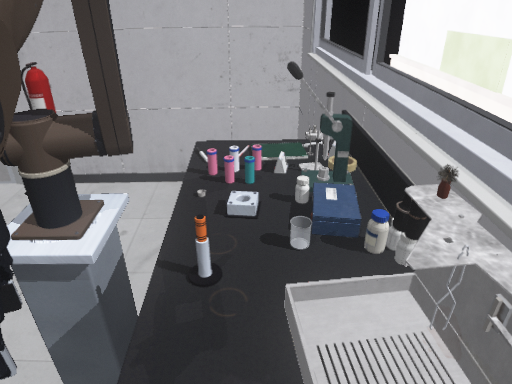

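View pics/top0.png

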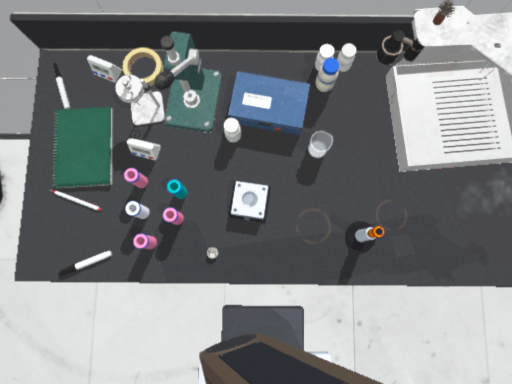

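The side view shows the white tube at (234,155) amid pink tubes at (212,162), (229,168), (257,157) and a teal one at (250,168). The block is at (243,204), and the probe, with its orange handle at (201,230), stands in its rest. In the top view the white tube is at (138,210), the block at (250,200) and the probe handle at (377,232).

Add to h.py:
```python
from scipy.optimize import least_squares
def cyl(r,z0,z1,n=40):
    a=np.linspace(0,2*np.pi,n,endpoint=False); return np.vstack([np.c_[r*np.cos(a),r*np.sin(a),0*a+z] for z in(z0,z1)])
def hullc(uv):
    m=cv2.moments(cv2.convexHull(uv.astype(np.float32))); return np.array([m['m10'],m['m01']])/m['m00']
def mc(m): v,u=np.nonzero(m); return np.array([u.mean(),v.mean()])
def fit(obs,shape,x0):   # obs: [(cam,centroid)]
    f=lambda p:np.concatenate([hullc(proj(c,shape+p))-u for c,u in obs])
    r=least_squares(f,x0,x_scale=.01,diff_step=1e-3); return r.x,r.fun
def blob(m,near,rad=25):
    n,l,s,ce=cv2.connectedComponentsWithStats(m.astype(np.uint8)); k=[i for i in range(1,n) if np.hypot(*(ce[i]-near))<rad and s[i,4]>8]
    k=max(k,key=lambda i:s[i,4]); return l==k
def hsv(c): return cv2.cvtColor(c['pixels'],cv2.COLOR_RGB2HSV)
def orange(c): h=hsv(c); return (h[...,0]>=5)&(h[...,0]<18)&(h[...,1]>180)&(h[...,2]>90)
```

Run:
```python
from h import *
np.set_printoptions(precision=4,suppress=True)
cs={k:snap(k) for k in('side','top')}
W={'side':(234,155),'top':(138,210)}
obs=[]
for k,c in cs.items():
    for th,near in(('sample_tube',W[k]),('tube_block',(243,204) if k=='side' else (250,200)),('probe',(201,230) if k=='side' else (370,233)),('tube_mouth',W[k]),('probe_rest',(203,258) if k=='side' else (366,234))):
        for d in ctrl.masks_of(k,th):
            u=mc(d['region'])
            if np.hypot(*(u-near))<20: print(k,th,u,d['region'].sum(),round(d['conf'],2), np.ptp(np.nonzero(d['region']),axis=1))
    for th in('sample_tube','tube_mouth','socket_floor','tube_block','probe_rest'):
        for d in ctrl.mark_of(k,th):
            p=np.array(d['position'])
            if 'tube'not in th or th=='tube_block' or np.hypot(*(p[:2]-[.488,.314]))<.02: print(k,th,p,d['conf'])
    o=blob(orange(c),(201,230) if k=='side' else (377,232)); print(k,'orange',mc(o),o.sum()); obs.append((c,mc(o)))
print(fit(obs,cyl(.011,0,.055),np.array([.437,-.239,.1])))
# zoomed crops
s=cs['side']['pixels'][130:250,180:300]; t=cs['top']['pixels'][150:270,110:230]; t2=cs['top']['pixels'][170:270,215:315]
b=[cv2.resize(x,(400,400),interpolation=cv2.INTER_CUBIC) for x in (s,t)]
cv2.imwrite('pics/crop1.png',np.hstack(b)[...,::-1])
```

```text
side sample_tube [234.8794 155.695 ] 141 0.69 [24  9]
side sample_tube [228.5381 168.3524] 210 0.57 [25  9]
side tube_block [242.5647 204.7012] 850 0.85 [27 35]
side tube_mouth [234.6105 156.1977] 172 0.69 [25  9]
side tube_mouth [228.9407 168.2688] 253 0.56 [27 10]
side probe_rest [203.8986 267.4408] 878 0.69 [46 30]
side sample_tube [ 0.4871  0.3134 -0.0017] 0.54
side tube_mouth [0.4912 0.3153 0.0893] 0.47
side socket_floor [0.5212 0.0479 0.0088] 0.91
side socket_floor [ 0.4352 -0.2408  0.0647] 0.66
side tube_block [ 0.521   0.0392 -0.0026] 0.87
side tube_block [0.3879 0.1327 0.0002] 0.36
side probe_rest [ 0.4384 -0.2371  0.0002] 0.76
side orange [202.2581 230.9677] 62
top sample_tube [137.208  210.5036] 274 0.57 [15 22]
top tube_block [249.3489 202.1924] 1367 0.72 [40 40]
top probe [374.5494 232.5864] 162 0.5 [11 17]
top tube_mouth [136.1592 210.0138] 289 0.74 [16 22]
top probe_rest [359.1972 236.1136] 634 0.86 [29 28]
top sample_tube [ 0.4903  0.3105 -0.0023] 0.62
top tube_mouth [0.4866 0.3147 0.0903] 0.53
top socket_floor [0.5202 0.0403 0.0115] 0.67
top tube_block [0.52   0.0416 0.0058] 0.65
top probe_rest [ 0.4378 -0.2406  0.0029] 0.81
top probe_rest [0.6979 0.087  0.0039] 0.36
top orange [375.1628 232.0349] 86
(array([ 0.438 , -0.2402,  0.0937]), array([-0.5543,  0.0663, -0.0947, -0.5893]))
```

View pics/crop1.png

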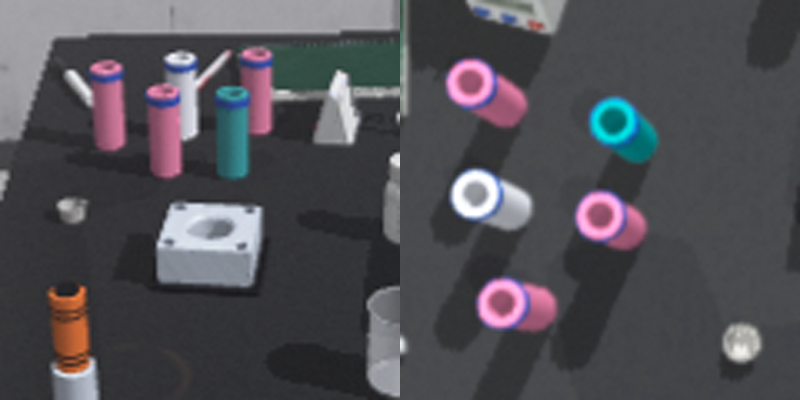

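The crop shows the white tube's mouth at about (132.2,208) in top and (233.8,146.6) in side. The socket is well visible in side at about (243,198.5).

Run:
```python
from h import *
np.set_printoptions(precision=4,suppress=True)
cs={k:snap(k) for k in('side','top')}
S,T=cs['side'],cs['top']
print('mouth',tri(T,(132.1,207.8),S,(233.8,146.6)))
# tube body fit: near-white pixels
def sub(m,c): return [(c,m)]
ob=[(T,np.array([136.9,210.3]))]
print('tube top', onz(T,[(132.1,207.8)],.09), 'side',onz(S,[(233.8,146.6)],.09))
# block: bright low-sat pixels
for k,c,near in(('side',S,(243,204)),('top',T,(250,200))):
    h=hsv(c); m=blob((h[...,2]>95)&(h[...,1]<60),near); m=cv2.morphologyEx(m.astype(np.uint8),cv2.MORPH_CLOSE,np.ones((9,9)))>0
    print(k,mc(m),m.sum(),np.ptp(np.nonzero(m),axis=1))
    cv2.imwrite('pics/m.png',m*255)
    if k=='side': mS=m
    else: mT=m
yaw=[]
for a in np.radians(np.arange(-20,21,2)):
    q=.04*np.array([[1,1],[1,-1],[-1,-1],[-1,1]])@np.array([[np.cos(a),np.sin(a)],[-np.sin(a),np.cos(a)]])
    sh=np.vstack([np.c_[q,np.zeros(4)+z] for z in(.006,.04)])
    p,r=fit([(S,mc(mS)),(T,mc(mT))],sh,np.array([.521,.04,0.]))
    iou=[]
    for c,m in((S,mS),(T,mT)):
        z=np.zeros(m.shape,np.uint8); cv2.fillConvexPoly(z,np.round(cv2.convexHull(proj(c,sh+p).astype(np.float32))*16).astype(np.int32),1,shift=4); iou.append((m&(z>0)).sum()/(m|(z>0)).sum())
    yaw.append((np.degrees(a),p,r,np.array(iou)))
best=max(yaw,key=lambda y:y[3].sum()); print(best)
# gripper check: project TCP
s=ctrl.get_state(); print(R.from_quat(s['tcp_rot']).as_matrix())
v=np.array([.488,.314,0]);
```

```text
mouth (array([0.4895, 0.3137, 0.0918]), np.float64(0.0004649557209508262))
tube top [[0.4895 0.3143 0.09  ]] side [[0.4896 0.3184 0.09  ]]
side [242.5834 202.8441] 725 [24 31]
top [249.2285 199.3808] 1195 [38 37]
(np.float64(-8.0), array([0.5214, 0.0424, 0.0019]), array([ 0.2341, -0.0457,  0.0185,  0.2068]), array([0.9539, 0.9599]))
[[ 0.9078  0.4195  0.    ]
 [ 0.4195 -0.9078 -0.    ]
 [ 0.      0.     -1.    ]][ WARN:0@1.340] global loadsave.cpp:1063 imwrite_ Unsupported depth image for selected encoder is fallbacked to CV_8U.
```

The manual's scale: shifts go in shares of 0.5 m and turns go in shares of 180 degrees. Converting my numbers, 0.472 m / 0.5 = 0.944, -0.456 m / 0.5 = -0.912.

inch_along(steps="0.944,-0.912,0,0,0,0,0.8 | 0.944,-0.912,0,0,0,0,0.8 | 0.944,-0.912,0,0,0,0,0.8 | 0.944,-0.912,0,0,0,0,0.8 | 0.944,-0.912,0,0,0,0,0.8 | 0.944,-0.912,0,0,0,0,0.8 | 0.944,-0.912,0,0,0,0,0.8 | 0.944,-0.912,0,0,0,0,0.8 | 0.944,-0.912,0,0,0,0,0.8 | 0.944,-0.912,0,0,0,0,0.8")

```text
time: 3.75
eef_pos: [0.5096, -0.028, 0.2319]
tcp_rot: [0.977, 0.215, 0.001, 0.0]
contact_force: [-0.3, -1.6, 0.3]
opening: 0.796
finger_force: 0.0
```

inch_along(steps="0.208,-0.596,0,0,0,0,0.8 | 0.208,-0.596,0,0,0,0,0.8 | 0.208,-0.596,0,0,0,0,0.8 | 0.208,-0.596,0,0,0,0,0.8 | 0.208,-0.596,0,0,0,0,0.8 | 0.208,-0.596,0,0,0,0,0.8 | 0.208,-0.596,0,0,0,0,0.8")

```text
time: 4.62
eef_pos: [0.4783, 0.2843, 0.2312]
tcp_rot: [0.977, 0.215, -0.0, 0.0]
contact_force: [1.2, 1.2, 0.1]
opening: 0.803
finger_force: 0.0
```

Run:
```python
from h import *
s=ctrl.get_state(); print(s['qpos'],s['eef_pos'],s['opening'],R.from_quat(s['tcp_rot']).as_matrix(),tool(np.array([.4895,.314,.049])-s['eef_pos']))
snap('top','top1.png'); snap('side')
```

```text
[ 3.54107878e-01  2.57678574e-02  1.87056510e+00 -5.15472732e-04
  1.24551041e+00  1.49116565e+00] [0.47829975 0.28426749 0.23123951] 0.8030997448491817 [[ 9.07331626e-01  4.20415647e-01 -6.57519773e-05]
 [ 4.20415553e-01 -9.07331508e-01 -5.45058229e-04]
 [-2.88809849e-04  4.66905416e-04 -9.99999849e-01]] [ 0.02271498 -0.02235357  0.18222254]
```

Scaled: 0.1 m / 0.5 = 0.2, 0.06 m / 0.5 = 0.12.

inch_along(steps="0.045,-0.045,0,0,0,0,0.8 | 0.045,-0.045,0.12,0,0,0,0.8 | 0.045,-0.045,0.2,0,0,0,0.8 | 0.045,-0.045,0.2,0,0,0,0.8", grip_force=40)

```text
time: 5.22
eef_pos: [0.4873, 0.3114, 0.1274]
tcp_rot: [0.977, 0.214, -0.004, 0.001]
contact_force: [0.5, -0.1, 0.2]
opening: 0.799
finger_force: 0.0
```

Run:
```python
from h import *
s=ctrl.get_state(); print(s['eef_pos'],tool(np.array([.4895,.314,.049])-s['eef_pos']))
a=snap('top')['pixels'][140:280,80:220]; b=snap('side')['pixels'][80:220,160:300]
cv2.imwrite('pics/crop2.png',np.hstack([cv2.resize(x,(400,400),interpolation=cv2.INTER_CUBIC) for x in (a,b)])[...,::-1])
```

```text
[0.48732046 0.31142125 0.12736816] [ 0.0037451  -0.00142019  0.07833853]
```

View pics/crop2.png

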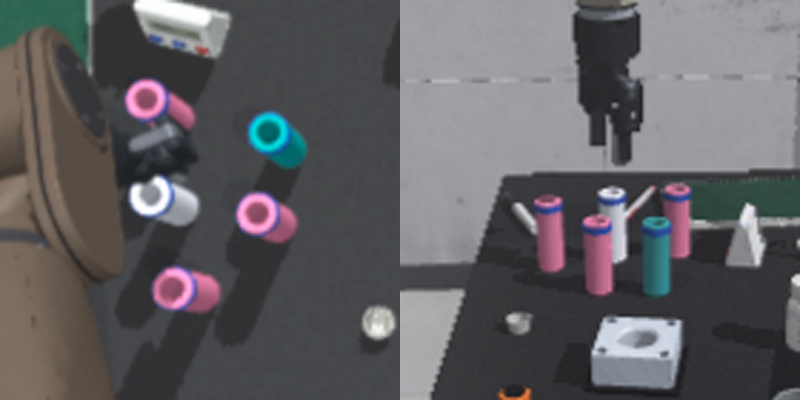

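The gripper hangs centred over the white tube: fingers at crop (610,150) above the mouth at (611,195) in side. The neighbours are clear.

Scaled: 0.076 m / 0.5 = 0.152, 0.06 m / 0.5 = 0.12.

inch_along(steps="0.004,-0.002,0.06,0,0,0,0.8 | 0.004,-0.002,0.12,0,0,0,0.8 | 0.004,-0.002,0.152,0,0,0,0.8 | 0.004,-0.002,0.152,0,0,0,0.8 | 0.004,-0.002,0.152,0,0,0,0.2 | 0.004,-0.002,0.152,0,0,0,0.2 | 0.004,-0.002,0.152,0,0,0,0.2 | 0.004,-0.002,0.152,0,0,0,0.2 | 0.004,-0.002,0.152,0,0,0,0.2", grip_force=40)

```text
time: 6.45
eef_pos: [0.4921, 0.3163, 0.0571]
tcp_rot: [0.977, 0.215, 0.002, -0.0]
contact_force: [-0.4, -0.4, 6.5]
opening: 0.369
finger_force: 39.8
```

Scaled: 0.261 m / 0.5 = 0.522, -0.12 m / 0.5 = -0.24.

inch_along(steps="0,0,-0.06,0,0,0,0.2 | 0,0,-0.16,0,0,0,0.2 | 0,0,-0.24,0,0,0,0.2 | -0.04,0.12,-0.24,0,0,0,0.2 | -0.08,0.24,-0.24,0,0,0,0.2 | -0.12,0.36,-0.24,0,0,0,0.2 | -0.16,0.47,-0.24,0,0,0,0.2 | -0.178,0.522,-0.24,0,0,0,0.2 | -0.178,0.522,-0.24,0,0,0,0.2 | -0.178,0.522,-0.24,0,0,0,0.2")

```text
time: 7.7
eef_pos: [0.5192, 0.0421, 0.175]
tcp_rot: [0.977, 0.215, -0.0, -0.0]
contact_force: [0.6, 1.4, -0.6]
opening: 0.367
finger_force: 40.0
```

Run:
```python
from h import *
np.set_printoptions(precision=4,suppress=True)
S=snap('side');T=snap('top');s=ctrl.get_state();print(s['eef_pos'],s['opening'])
for k in('side','top'):
  for th in('tube_mouth','sample_tube','socket_floor','tube_block'):
    for d in ctrl.mark_of(k,th):
        p=np.array(d['position'])
        if np.hypot(*(p[:2]-[.521,.04]))<.05: print(k,th,p,round(d['conf'],2))
a=S['pixels'][110:230,180:300]; b=T['pixels'][120:240,180:300]
cv2.imwrite('pics/crop3.png',np.hstack([cv2.resize(x,(400,400),interpolation=cv2.INTER_CUBIC) for x in (a,b)])[...,::-1])
```

```text
[0.5192 0.0426 0.1751] 0.3737291298433363
side tube_mouth [0.5178 0.0433 0.2057] 0.71
side sample_tube [0.5157 0.0375 0.1176] 0.85
side socket_floor [0.5206 0.0472 0.0065] 0.59
side tube_block [ 0.5254  0.0388 -0.002 ] 0.93
side tube_block [0.5228 0.0493 0.0073] 0.6
top socket_floor [0.516  0.0391 0.0126] 0.58
top socket_floor [0.5208 0.0415 0.0025] 0.32
top tube_block [0.5202 0.0411 0.0016] 0.6
```

View pics/crop3.png

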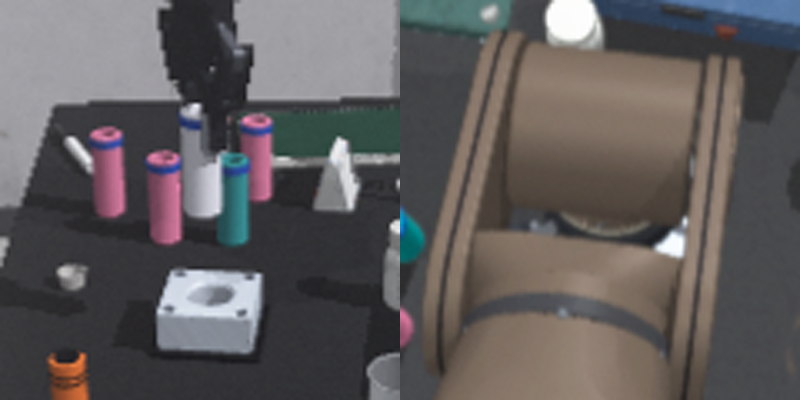

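The tube hangs at crop (201,160) in side, slightly left of the socket at (211,293); the top view is covered by the arm.

Run:
```python
from h import *
np.set_printoptions(precision=4,suppress=True)
c=snap('side')
h=hsv(c); m=(h[...,2]>110)&(h[...,1]<50)
for v in range(160,174,2):
    u=[x for x in np.nonzero(m[v,228:256])[0]+228]; print(v,u[0],u[-1],len(u))
for x in(.512,.515,.518,.521): print(x,proj(c,[[x,.041,.12],[x,.041,.14]]).ravel(),proj(c,[[x,.0415,.04]])[0])
sh=cyl(.016,0,.035)
for x in(.514,.517,.52): print(x,np.sort(proj(c,sh+[x,.041,.12])[:,0])[[0,-1]])
```

```text
160 235 246 12
162 235 246 12
164 235 246 12
166 235 246 12
168 235 246 12
170 235 246 12
172 235 246 12
0.512 [239.0601 172.9187 238.8882 166.3174] [239.725  198.0465]
0.515 [240.1459 172.9029 239.9842 166.3018] [240.7708 198.0301]
0.518 [241.2316 172.8871 241.0801 166.2862] [241.8165 198.0137]
0.521 [242.3172 172.8713 242.176  166.2706] [242.8621 197.9973]
0.514 [233.6055 245.5734]
0.517 [234.7096 246.6586]
0.52 [235.8137 247.7437]
```

Scaled: 0.07 m / 0.5 = 0.14, 0.0015 m / 0.5 = 0.003.

inch_along(steps="0.009,0.003,0.06,0,0,0,0.2 | 0.009,0.003,0.12,0,0,0,0.2 | 0.009,0.003,0.14,0,0,0,0.2 | 0.009,0.003,0.14,0,0,0,0.2")

```text
time: 8.75
eef_pos: [0.524, 0.042, 0.105]
tcp_rot: [0.977, 0.215, -0.001, -0.0]
contact_force: [-0.5, -0.1, -0.9]
opening: 0.371
finger_force: 39.9
```

Run:
```python
from h import *
S=snap('side');s=ctrl.get_state();print(s['eef_pos'])
a=S['pixels'][150:230,200:290]
h=hsv(S); m=(h[...,2]>110)&(h[...,1]<50)
for v in range(176,190,2): print(v,np.nonzero(m[v,222:262])[0]+222)
for x in(.518,.521,.524): print(x,np.sort(proj(S,cyl(.016,0,.04)+[x,.0415,.05])[:,0])[[0,-1]])
cv2.imwrite('pics/crop4.png',cv2.resize(a,(720,640),interpolation=cv2.INTER_CUBIC)[:600,:,::-1])
```

```text
[0.52473101 0.04197192 0.10600894]
176 [237 238 239 240 241 242]
178 [237 238 239 240 241 242]
180 [237 238 239 240 241 242 243 247]
182 [237 238 239 240 241 242 243 244 245 246 247]
184 [237 238 239 240 241 242 243 244 245 246 247 248]
186 [237 238 239 240 241 242 243 244 245 246 247 248]
188 [237 238 239 240 241 242 243 244 245 246 247 248]
0.518 [235.74735743 247.34662394]
0.521 [236.8178433  248.39653595]
0.524 [237.88825615 249.4463376 ]
```

View pics/crop4.png

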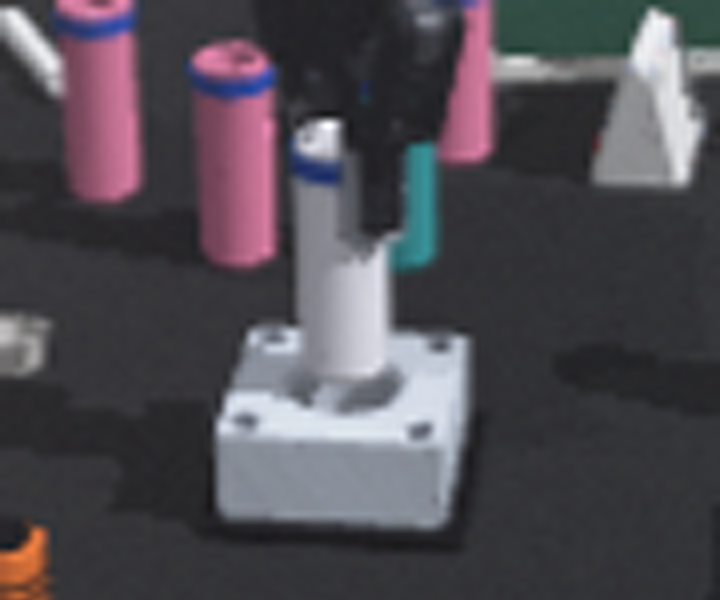

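The tube (crop (345,300)) hangs just above the socket (345,390), aligned. I'll lower it while watching the force.

Scaled: 0.032 m / 0.5 = 0.064, 0.024 m / 0.5 = 0.048.

inch_along(steps="0,0,0.016,0,0,0,0.2 | 0,0,0.032,0,0,0,0.2 | 0,0,0.048,0,0,0,0.2 | 0,0,0.064,0,0,0,0.2 | 0,0,0.064,0,0,0,0.2")

```text
time: 9.43
eef_pos: [0.5235, 0.0421, 0.0722]
tcp_rot: [0.977, 0.215, -0.001, -0.0]
contact_force: [0.1, 0.4, -0.5]
opening: 0.374
finger_force: 39.9
```

Scaled: 0.006 m / 0.5 = 0.012, 0.004 m / 0.5 = 0.008.

inch_along(steps="0,0,0.004,0,0,0,0.2 | 0,0,0.008,0,0,0,0.2 | 0,0,0.012,0,0,0,0.2 | 0,0,0.012,0,0,0,0.2")

```text
time: 9.93
eef_pos: [0.5243, 0.042, 0.0673]
tcp_rot: [0.977, 0.215, 0.0, 0.0]
contact_force: [-0.1, 0.2, -0.4]
opening: 0.372
finger_force: 39.9
```

Scaled: 0.002 m / 0.5 = 0.004, 0.001 m / 0.5 = 0.002.

inch_along(steps="0,0,0.002,0,0,0,0.2 | 0,0,0.004,0,0,0,0.2 | 0,0,0.004,0,0,0,0.2")

```text
time: 10.3
eef_pos: [0.5249, 0.042, 0.0671]
tcp_rot: [0.977, 0.215, 0.0, -0.0]
contact_force: [-3.5, 0.7, 7.5]
opening: 0.368
finger_force: 40.5
```

Contact came at the expected height (7.5 N at z = 0.067), so the tube is seated. I'll release and rise.

Scaled: -0.16 m / 0.5 = -0.32, -0.13 m / 0.5 = -0.26.

inch_along(steps="0,0,0.002,0,0,0,0.45 | 0,0,0.002,0,0,0,0.75 | 0,0,0.002,0,0,0,0.75 | 0,0,-0.06,0,0,0,0.75 | 0,0,-0.16,0,0,0,0.75 | 0,0,-0.26,0,0,0,0.75 | 0,0,-0.32,0,0,0,0.75 | 0,0,-0.32,0,0,0,0.75")

```text
time: 11.3
eef_pos: [0.5259, 0.0419, 0.2285]
tcp_rot: [0.977, 0.215, 0.003, 0.001]
contact_force: [-0.2, 0.2, -0.2]
opening: 0.749
finger_force: 0.0
```

Run:
```python
from h import *
np.set_printoptions(precision=4,suppress=True)
s=ctrl.get_state();print(s['eef_pos'],s['qpos'])
print('to probe',tool(np.array([.438,-.240,s['eef_pos'][2]])-s['eef_pos']))
```

```text
[0.5259 0.0419 0.2285] [-0.113  -0.0421  1.9432  0.      1.234   1.0249]
to probe [-0.1981  0.219  -0.0004]
```

Scaled: 0.218 m / 0.5 = 0.436, -0.197 m / 0.5 = -0.394.

inch_along(steps="-0.08,0.09,0,0,0,0,0.6 | -0.16,0.18,0,0,0,0,0.6 | -0.24,0.27,0,0,0,0,0.6 | -0.32,0.36,0,0,0,0,0.6 | -0.394,0.436,0,0,0,0,0.6 | -0.394,0.436,0,0,0,0,0.6 | -0.394,0.436,0,0,0,0,0.6")

```text
time: 12.18
eef_pos: [0.4363, -0.2377, 0.2235]
tcp_rot: [0.977, 0.214, -0.001, -0.001]
contact_force: [0.0, -0.9, 0.1]
opening: 0.6
finger_force: 0.0
```

Run:
```python
from h import *
np.set_printoptions(precision=4,suppress=True)
S=snap('side');T=snap('top');s=ctrl.get_state();print(s['eef_pos'])
for k in('side','top'):
  for th in('tube_mouth','sample_tube','probe_mark','probe','probe_rest'):
    for d in ctrl.mark_of(k,th):
        p=np.array(d['position'])
        if np.hypot(*(p[:2]-[.521,.04]))<.05 or p[1]<-.1: print(k,th,p,round(d['conf'],2))
m=orange(S); m[:200]=0; m[:,:180]=0;m[260:]=0;m[:,220:]=0
for v in range(215,240,3): print(v,np.nonzero(m[v])[0])
for x in(.435,.438,.441): print(x,np.sort(proj(S,cyl(.011,.1,.155)+[x,-.239,0])[:,0])[[0,-1]],proj(S,[[x,-.239,.1],[x,-.239,.155]]).ravel())
a=S['pixels'][170:270,170:270]; b=T['pixels'][150:250,200:300]
cv2.imwrite('pics/crop5.png',np.hstack([cv2.resize(x,(400,400),interpolation=cv2.INTER_CUBIC) for x in (a,b)])[...,::-1])
```

```text
[ 0.4369 -0.2371  0.2243]
side tube_mouth [0.523  0.0432 0.099 ] 0.82
side tube_mouth [ 0.4374 -0.2373 -0.0006] 0.72
side sample_tube [0.5215 0.0383 0.0092] 0.63
side probe_mark [ 0.4368 -0.2429  0.0637] 0.55
side probe_mark [ 0.5187  0.0393 -0.0012] 0.2
side probe [0.5186 0.0428 0.1017] 0.17
side probe_rest [ 0.4346 -0.2378  0.0001] 0.8
top tube_mouth [0.5191 0.0404 0.0996] 0.48
top sample_tube [0.5209 0.0379 0.0053] 0.49
top probe [ 0.4369 -0.2397  0.0114] 0.47
top probe_rest [ 0.4358 -0.2408 -0.0006] 0.81
215 []
218 [203 204]
221 [198 199 200 201 202 203 204]
224 [202]
227 [200 201 202 203 204]
230 [200 201 202 203 204 205]
233 [200 201 202 203 204 205]
236 [200 201]
239 [204 205]
0.435 [193.6103 206.3385] [201.1017 239.2598 199.0621 217.1685]
0.438 [195.0899 207.7614] [202.5271 239.2377 200.5392 217.1459]
0.441 [196.5696 209.1843] [203.9526 239.2156 202.0164 217.1231]
```

View pics/crop5.png

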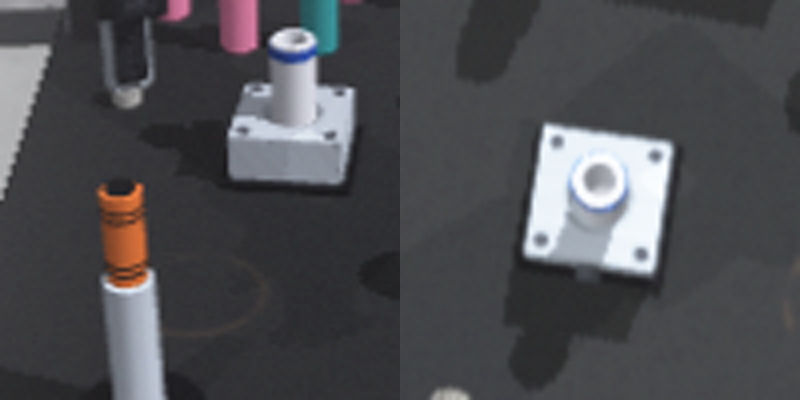

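The tube stands upright in the block (mouth at crop (294,36) side, (600,179) top). The probe handle is at crop (124,235), with the sleeve rim below it at (130,280).

Run:
```python
from h import *
S=snap('side');T=snap('top')
print('mouth',tri(T,(249.6,194.4),S,(243,178.5)), onz(T,[(249.6,194.4)],.1),onz(S,[(243,178.5)],.1))
```

```text
mouth (array([0.52224903, 0.0400275 , 0.10302972]), np.float64(0.0006669190440006529)) [[0.52242246 0.04008371 0.1       ]] [[0.52250336 0.04630165 0.1       ]]
```

inch_along(steps="-0.002,0.003,0,0,0,0,0.6 | -0.002,0.003,0.08,0,0,0,0.6 | -0.002,0.003,0.16,0,0,0,0.6 | -0.002,0.003,0.212,0,0,0,0.6 | -0.002,0.003,0.212,0,0,0,0.6 | -0.002,0.003,0.212,0,0,0,0.4 | -0.002,0.003,0.212,0,0,0,0.1 | -0.002,0.003,0.212,0,0,0,0.1 | -0.002,0.003,0.212,0,0,0,0.1 | -0.002,0.003,0.212,0,0,0,0.1", grip_force=40)

```text
time: 14.12
eef_pos: [0.4376, -0.2411, 0.1212]
tcp_rot: [0.977, 0.215, 0.001, 0.001]
contact_force: [-1.0, 0.1, 6.4]
opening: 0.249
finger_force: 39.4
```

Scaled: -0.13 m / 0.5 = -0.26, -0.1 m / 0.5 = -0.2.

inch_along(steps="0,0,-0.04,0,0,0,0.1 | 0,0,-0.12,0,0,0,0.1 | 0,0,-0.2,0,0,0,0.1 | 0,0,-0.26,0,0,0,0.1 | 0,0,-0.26,0,0,0,0.1 | 0,0,-0.26,0,0,0,0.1")

```text
time: 14.88
eef_pos: [0.4359, -0.2397, 0.2475]
tcp_rot: [0.977, 0.215, -0.001, -0.001]
contact_force: [0.7, -0.5, -1.5]
opening: 0.248
finger_force: 39.1
```

Run:
```python
from h import *
np.set_printoptions(precision=4,suppress=True)
S=snap('side');T=snap('top');s=ctrl.get_state();print(s['eef_pos'],s['opening'])
for k in('side','top'):
  for th in('probe_mark','probe_tip','probe'):
    for d in ctrl.mark_of(k,th):
        p=np.array(d['position'])
        if p[1]<-.1: print(k,th,p,round(d['conf'],2))
a=S['pixels'][140:260,150:250]
cv2.imwrite('pics/crop6.png',cv2.resize(a,(500,600),interpolation=cv2.INTER_CUBIC)[...,::-1])
e=s['eef_pos']; print(proj(S,[e,e-[0,0,.106],e-[0,0,.051]]))
print(tool(np.array([.522,.041,e[2]])-e))
```

```text
[ 0.4357 -0.2396  0.2469] 0.24377445867627037
side probe_mark [ 0.4328 -0.2415  0.1887] 0.77
side probe_tip [ 0.4302 -0.2419  0.1376] 0.55
side probe [ 0.4351 -0.2419  0.1381] 0.64
top probe [ 0.6649 -0.1357 -0.0002] 0.25
[[195.6954 176.5892]
 [199.8901 223.1372]
 [197.771  199.8088]]
[ 0.196  -0.2185  0.0001]
```

View pics/crop6.png

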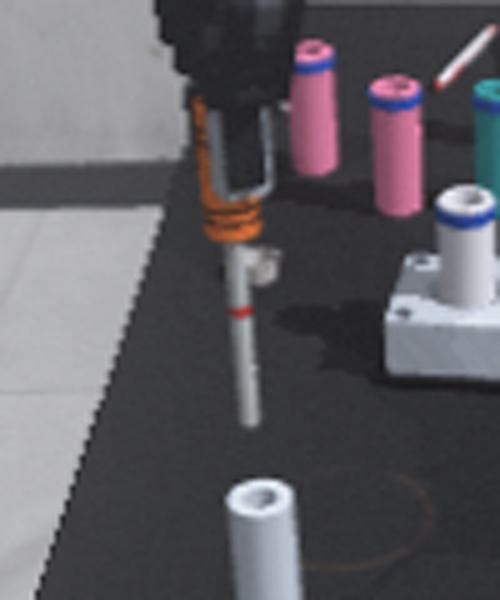

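The probe hangs straight: red mark at crop (241,312), tip at (251,425). Both agree with tip = TCP − 0.111 and mark = TCP − 0.056.

Scaled: -0.218 m / 0.5 = -0.436, 0.196 m / 0.5 = 0.392.

inch_along(steps="0.066,-0.072,0,0,0,0,0.1 | 0.132,-0.146,0,0,0,0,0.1 | 0.2,-0.22,0,0,0,0,0.1 | 0.26,-0.29,0,0,0,0,0.1 | 0.326,-0.364,0,0,0,0,0.1 | 0.38,-0.42,0,0,0,0,0.1 | 0.392,-0.436,0,0,0,0,0.1 | 0.392,-0.436,0,0,0,0,0.1 | 0.392,-0.436,0,0,0,0,0.1 | 0.392,-0.436,0,0,0,0,0.1")

```text
time: 16.52
eef_pos: [0.5229, 0.0387, 0.2494]
tcp_rot: [0.977, 0.214, -0.0, 0.0]
contact_force: [-0.1, 0.4, -0.8]
opening: 0.245
finger_force: 39.2
```

Add to h.py:
```python
def look(fn):
    np.set_printoptions(precision=4,suppress=True)
    S=snap('side');s=ctrl.get_state();e=s['eef_pos'];print(e,s['contact_force'])
    px=S['pixels'].astype(int); h=hsv(S)
    # stem: sub-pixel horizontal centre rows against dark background
    red=((h[...,0]<6)|(h[...,0]>174))&(h[...,1]>120)&(h[...,2]>80); red[:120]=0;red[200:]=0;red[:,:232]=0;red[:,252:]=0
    if red.any(): print('red px',mc(red),red.sum())
    print('model mark,tip',proj(S,[e-[0,0,.056],e-[0,0,.111]]).ravel(),'mouth',proj(S,[[.522,.0405,.1]]).ravel())
    ring=cyl(.016,.1,.1)[:40]+[.522,.0405,0]; p=proj(S,ring); print('rim u',p[:,0].min(),p[:,0].max(),'v',p[:,1].min(),p[:,1].max())
    a=S['pixels'][130:210,200:290]; cv2.imwrite('pics/'+fn,cv2.resize(a,(675,600),interpolation=cv2.INTER_CUBIC)[...,::-1])
    return S
```

```bash
python3 -c "
from h import *
look('crop7.png')"
```

```text
[0.523  0.0388 0.2494] [-0.657  -0.2289  0.0981]
red px [240.3333 151.    ] 3
model mark,tip [242.5189 148.3276 242.8996 167.1277] mouth [242.8143 179.425 ]
rim u 237.07482282638753 248.5509914373238 v 176.90391879747727 182.0181702367772
```

View pics/crop7.png

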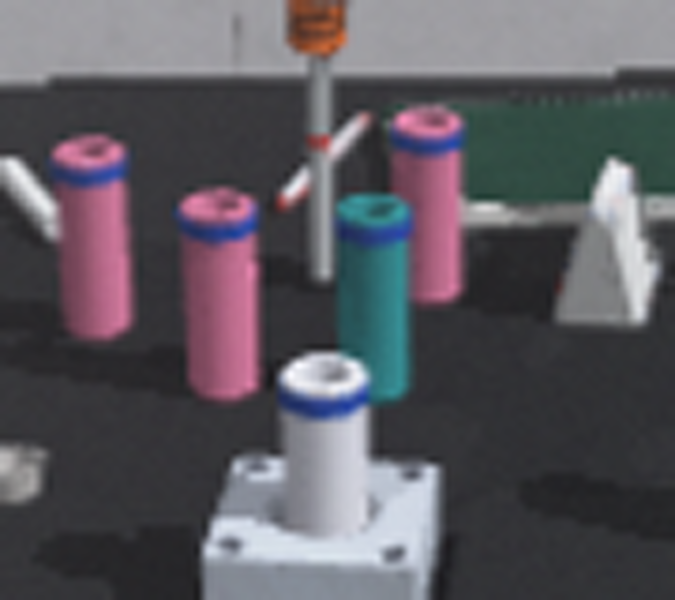

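The probe tip is at crop (321,278) and the mouth centre at (325,374). The model agrees, with the stem sitting about 0.5 px left of the TCP line. I'll correct sideways, come close above the mouth and look again.

Scaled: 0.03 m / 0.5 = 0.06, -0.0018 m / 0.5 = -0.0036.

inch_along(steps="0.0028,-0.0036,0.02,0,0,0,0.1 | 0.0028,-0.0036,0.06,0,0,0,0.1 | 0.0028,-0.0036,0.06,0,0,0,0.1 | 0.0028,-0.0036,0.06,0,0,0,0.1")

```text
time: 17.08
eef_pos: [0.5237, 0.0419, 0.2195]
tcp_rot: [0.977, 0.215, 0.0, 0.0]
contact_force: [0.5, -0.5, -0.1]
opening: 0.245
finger_force: 39.3
```

Run:
```python
from h import *
S=look('crop8.png')
g=cv2.cvtColor(S['pixels'],cv2.COLOR_RGB2GRAY).astype(float)
for v in (158,161,164,167,168,172):
    r=g[v,232:254]; print(v,r.astype(int))
```

```text
[0.524 0.042 0.22 ] [ 0.7855 -1.2732 -0.2717]
red px [240.6667 157.6667] 3
model mark,tip [243.099  158.0388 243.4609 176.2896] mouth [242.8143 179.425 ]
rim u 237.07482282638753 248.5509914373238 v 176.90391879747727 182.0181702367772
158 [154 117  69  52  47  54  59  55  55  57  73  98  82  97 115 115 112  83
  76  83 114 128]
161 [ 97 113  74  56  56  55  54  53  55  71 108 153 102  56  49  51  56  59
  66  68  74  76]
164 [143 124  68  46  44  45  44  52  54  71 108 149 122  76  65  68  74  83
  92 101 110 112]
167 [142 147  80  37  37  38  39  39  39  58 104 149 119  76  66  69  75  82
  93 101 107 114]
168 [141 145  84  49  46  47  48  42  37  57 102 148 118  77  66  68  73  84
  90 101 109 114]
172 [144 145  84  51  51  49  50  50  50  60 102 145 122  77  65  67  72  84
  92 102 109 112]
```

View pics/crop8.png

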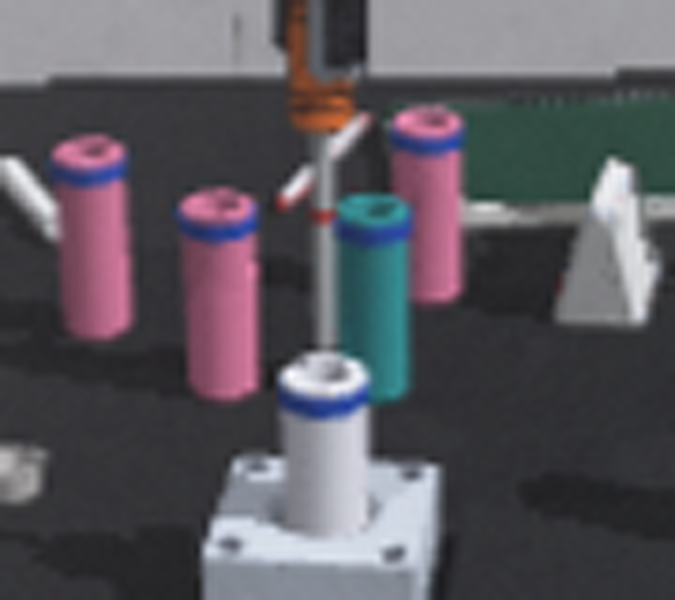

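The stem's tip ends at crop (325,351), at the rear rim edge, which matches the model. I'll lower a little more to see the tip against the bore.

The manual's scale: shifts go in shares of 0.5 m and turns go in shares of 180 degrees. Converting my numbers, 0.006 m / 0.5 = 0.012, 0.003 m / 0.5 = 0.006.

inch_along(steps="-0.0008,0.0012,0.006,0,0,0,0.1 | -0.0008,0.0012,0.012,0,0,0,0.1 | -0.0008,0.0012,0.012,0,0,0,0.1")

```text
time: 17.5
eef_pos: [0.5233, 0.0414, 0.213]
tcp_rot: [0.977, 0.215, -0.0, -0.0]
contact_force: [-0.1, 0.6, -1.6]
opening: 0.246
finger_force: 39.3
```

Run:
```python
from h import *
S=look('crop9.png')
T=ctrl.read_camera('top'); g=T['pixels'][184:206,238:262]
a=cv2.resize(S['pixels'][165:192,230:257],(540,540),interpolation=cv2.INTER_CUBIC)
cv2.imwrite('pics/crop9.png',a[...,::-1])
print(cv2.cvtColor(S['pixels'],cv2.COLOR_RGB2GRAY)[174:184,235:252])
```

```text
[0.5234 0.0414 0.2132] [-0.2907 -0.0299 -0.5506]
red px [239.5 159. ] 2
model mark,tip [242.9227 160.4368 243.2886 178.5805] mouth [242.8143 179.425 ]
rim u 237.07482282638753 248.5509914373238 v 176.90391879747727 182.0181702367772
[[ 52  49  50  49  50  51  68 108 151 119  76  69  68  73  83  93 101]
 [ 51  51  51  51  51  51  67 109 150 117  78  71  69  74  84  92 103]
 [ 49  51  51  50  50  50  66 109 150 117  80  71  68  73  85  92 102]
 [ 52  50  49  51  69 119 162 132 150 147 140 114  82  76  83  94 102]
 [ 41  39  39  81 141 144 152 133 160 164 154 221 209 119  84  94 102]
 [ 45  37 106 218 180 130 182 183 169 139 125 183 230 180 105  93 103]
 [ 39  39 144 228 230 177 193 192 146 123 141 195 238 207 119  93 102]
 [ 40  41  92 161 217 226 229 219 211 232 236 236 206 146 100  95 102]
 [ 52  52  55  79 120 152 170 176 184 201 176 167 119  86  87  93 103]
 [ 54  54  50  52  59  68  83  92  96  99  89  87  75  73  71  76  69]]
```

View pics/crop9.png

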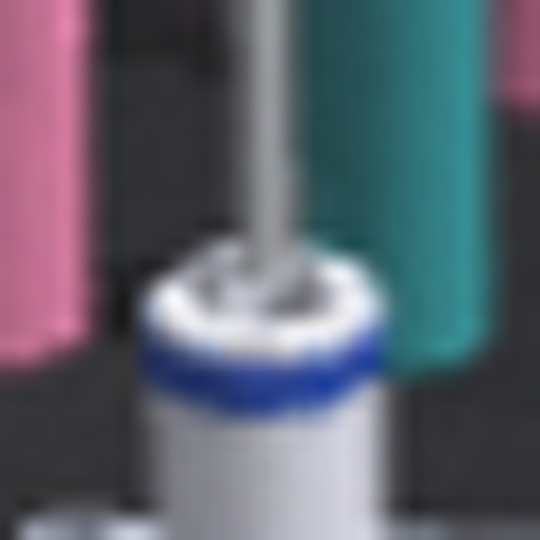

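The tip is entering the bore at crop (270,280). The stem is at u≈243.0 against the tube centre at u≈242.7, so under 1 mm off. A small correction, then I descend.

Scaled: 0.053 m / 0.5 = 0.106, 0.042 m / 0.5 = 0.084.

inch_along(steps="-0.0012,0,0.006,0,0,0,0.1 | -0.0012,0,0.024,0,0,0,0.1 | -0.0012,0,0.044,0,0,0,0.1 | -0.0012,0,0.064,0,0,0,0.1 | -0.0012,0,0.084,0,0,0,0.1 | -0.0012,0,0.1,0,0,0,0.1 | -0.0012,0,0.106,0,0,0,0.1 | -0.0012,0,0.106,0,0,0,0.1 | -0.0012,0,0.106,0,0,0,0.1")

```text
time: 18.73
eef_pos: [0.5233, 0.0411, 0.1608]
tcp_rot: [0.977, 0.215, 0.0, 0.0]
contact_force: [-0.8, -0.4, -1.2]
opening: 0.244
finger_force: 39.3
```

Run:
```python
from h import *
S=look('x.png')
a=cv2.resize(S['pixels'][160:190,228:258],(600,600),interpolation=cv2.INTER_CUBIC)
cv2.imwrite('pics/crop10.png',a[...,::-1])
print(S['pixels'][170:186,241:246,0]-0); print((S['pixels'][170:186,241:246,0].astype(int)-S['pixels'][170:186,241:246,1]))
print(cv2.cvtColor(S['pixels'],cv2.COLOR_RGB2GRAY)[172:184,235:252])
```

```text
[0.5233 0.041  0.1609] [-0.8587 -0.3842 -1.0449]
red px [243. 178.] 1
model mark,tip [243.2368 177.7674 243.5899 195.0551] mouth [242.8143 179.425 ]
rim u 237.07482282638753 248.5509914373238 v 176.90391879747727 182.0181702367772
[[ 67  93 138 110  58]
 [ 68 101 143 113  58]
 [ 69 103 144 116  56]
 [ 69 102 145 113  55]
 [ 70 102 144 117  60]
 [ 69 101 144 117  59]
 [ 60  99 142 117  59]
 [178 132 141 149 123]
 [159 125 146 169 156]
 [163 127 143 149 129]
 [171 127 140 144 144]
 [227 211 214 233 237]
 [170 177 183 201 165]
 [ 68  74  77  83  65]
 [ 37  37  39  40  42]
 [ 55  52  61  90 101]]
[[  0  -2  -2 -13 -29]
 [ -1  -1  -2 -13 -28]
 [ -1  -2  -3 -12 -30]
 [  1  -2  -2 -12 -31]
 [  0  -2  -4  -3 -25]
 [ -2  -1  -4  -3 -25]
 [ -1  -1  -2  -3 -26]
 [ 45  29  22  29 -16]
 [ 34  55  88  45   5]
 [  2   5  10   5   1]
 [ -2  -3  -4  -3  -2]
 [ -1  -2  -2  -1   0]
 [ -1   0  -2  -2 -12]
 [-13 -15 -17 -14 -23]
 [-17 -22 -24 -25 -28]
 [-17 -
[... 169 characters left out ...]
 51  52  51  49  70 104 147 120  78  65  66  75  83  92 101]
 [ 51  50  51  49  52  51  71 102 147 120  77  65  68  74  85  93 104]
 [ 50  49  50  51  50  52  61 100 144 119  78  66  66  74  83  95 103]
 [ 52  50  49  49  68 119 147 112 126 129 135 110  77  75  85  94 104]
 [ 43  41  40  82 140 146 136  87  85 138 153 223 210 120  85  94 103]
 [ 45  37 108 221 183 131 163 124 136 146 129 184 232 182 105  95 105]
 [ 40  38 146 230 230 177 173 130 143 147 146 196 239 208 122  96 104]
 [ 39  35  91 164 220 226 228 213 216 234 238 237 209 148  99  94 104]
 [ 48  47  54  81 123 152 173 178 186 204 177 167 120  87  88  96 103]
 [ 54  53  50  52  59  69  84  92  96 100  90  88  74  73  72  75  69]]
```

View pics/crop10.png

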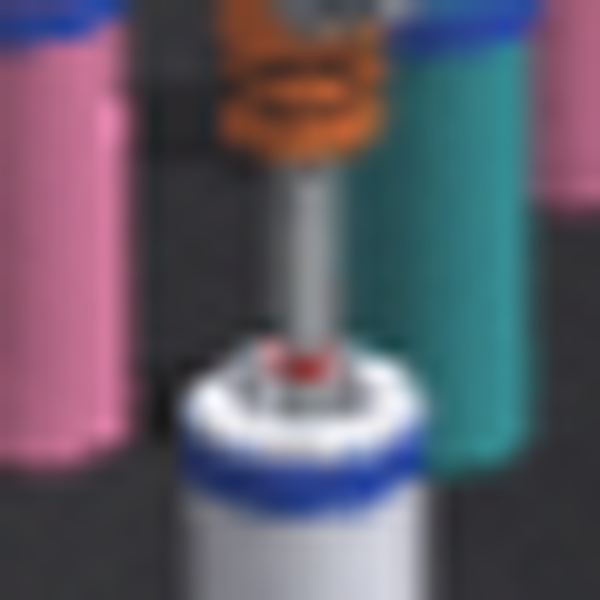

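The red mark shows at crop (300,368), about 4.5 mm above the mouth plane. The stem is at u≈243.05 and the tube centre at u≈242.8. Final small correction.

inch_along(steps="-0.0018,0,0.005,0,0,0,0.1 | -0.0018,0,0.009,0,0,0,0.1 | -0.0018,0,0.009,0,0,0,0.1 | -0.0018,0,0.009,0,0,0,0.1 | -0.0018,0,0.009,0,0,0,0.1")

```text
time: 19.4
eef_pos: [0.5222, 0.0407, 0.1559]
tcp_rot: [0.977, 0.215, 0.0, 0.0]
contact_force: [0.0, 0.1, -0.9]
opening: 0.244
finger_force: 39.3
```

Run:
```python
from h import *
S=look('x.png')
p=S['pixels'].astype(int); print((p[174:184,240:247,0]-p[174:184,240:247,1])); print(cv2.cvtColor(S['pixels'],cv2.COLOR_RGB2GRAY)[172:182,235:252])
print([np.array(d['position']) for k in('side',) for d in ctrl.mark_of(k,'probe_mark')])
for i in range(3): ctrl.read_camera('side'); s=ctrl.get_state(); print(s['eef_pos'],s['contact_force'],abs(s['dq']).max(), s['wrist_torque'])
```

```text
[0.5221 0.0407 0.1559] [ 0.5256  0.0239 -0.5614]
red px [242.5 179.5] 2
model mark,tip [242.8637 179.4298 243.2257 196.6417] mouth [242.8143 179.425 ]
rim u 237.07482282638753 248.5509914373238 v 176.90391879747727 182.0181702367772
[[  1   0  -2  -3  -2 -29 -39]
 [  0  -1  -1  -2  -1 -29 -38]
 [  1  -1   0  -4  -2 -29 -40]
 [ -2   0  -3  -5  -2 -23 -38]
 [  0   1  -2  -3  -2  -4  -4]
 [  0  24  63  80  39   5  -1]
 [ -1  17  61  74  21   1  -1]
 [  0   0   2   2  -1   0  -1]
 [-11  -2   0  -2  -2 -11 -15]
 [-15 -14 -15 -16 -14 -22 -27]]
[[ 50  52  51  50  50  50  75 113 156  92  63  65  67  74  84  95 103]
 [ 51  49  50  51  50  50  77 117 160  93  63  66  67  76  83  93 102]
 [ 50  48  50  50  51  50  80 118 161  92  62  66  67  74  84  93 103]
 [ 50  49  50  50  49  50  80 118 160  93  61  64  68  74  85  93 104]
 [ 49  50  48  52  50  51  80 117 160  93  62  66  66  74  84  95 102]
 [ 51  49  50  50  68 121 137 127 160 159 142 111  77  75  86  94 104]
 [ 42  40  41  81 141 145 135 125 159 165 158 205 204 118  86  94 104]
 [ 47  37 107 221 168 125 110  95 113 119 124 179 231 182 106  94 103]
 [ 39  36 145 229 220 169 120  84 106 125 141 197 238 210 121  94 103]
 [ 40  39  92 164 217 227 211 207 215 235 238 237 208 147  99  96 103]]
[array([0.5196, 0.0401, 0.1013]), array([0.5209, 0.0384, 0.0097])]
[0.5222 0.0407 0.1559] [ 0.1749  0.236  -0.8778] 0.0010889250632262208 [ 0.005  -0.0091  0.0109]
[0.5221 0.0407 0.1559] [0.4794 0.1458 0.0557] 0.002585626295028195 [ 0.0091 -0.0176  0.0098]
[0.5221 0.0407 0.1559] [ 0.1254  0.215  -1.1763] 0.002240259713788055 [0.0033 0.0068 0.0082]
```

The red mark sits at (242.7,179.5) against the mouth centre at (242.8,179.4), the arm is still and no contact force shows. Handing in.

```bash
python3 -c "
from plant import ctrl
print(ctrl.sign_off())"
```

```text
the job is handed in; nothing more can be done
None
```

I handed the job in at about 20 s: the white tube is seated at the bottom of the socket, and the probe is held still and upright in its mouth. The red mark is level with the mouth and the stem centred to within about 1.5 mm by my measurements, with no contact force seen; the bystanders were not touched.

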